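# Lever open the hydraulic control box and set the bench to float

### The job

The lifting bench's grey control box has a stiff steel cover. Take the thin-bladed scraper that lies between the brush and the spanner, put its blade into the notch under the cover's free edge and lever the cover up with it (keep the gripper off the cover until its edge stands a good 30 mm up), then fold the cover right back. Then push the black-knobbed lever inside across, past its stiff detent into the float notch at the end of its travel, and finish with the scraper lying flat on the bench, the cover still open, and all the other things on the bench left where they were.

Things in the scene. Friction and masses are not known exactly. Their poses are not given: they have to be found in the camera images.
- control_box: Grey steel box fixed to the bench, 190 mm long (its own x), 120 mm wide (its own y), walls 81 mm high and 3 mm thick; origin under its centre on the bench, z up. The pry notch is in its -y wall, the cover's hinge along its +y wall. Inside, the floor is 20 mm above the bench. The lever stands in the middle; behind it (y +22 to +44 mm, x -8 to +16 mm) is a valve block 56 mm tall. The rest of the inside is clear down to the floor.
- notch (a point): Centre of the mouth of the pry notch, on the outer face of the box's -y wall: a slot 70 mm long (along the box's x) and 9 mm high, 72 to 81 mm above the bench, with the cover's underside as its upper edge. The blade goes in level along the box's +y; more than 35 mm in it nears the lever knob. Axes as the box's.
- cover (a joint): Angle of the cover in rad: 0 shut, 2.2 fully folded back (its stop). Flat steel plate 190 x 120 x 4 mm, 170 g, lying flush on top of the box; stiff hinge (about 2.5 N at the free edge lifts it), and it stays at any angle where it is left.
- cover_hinge (a point): Middle of the cover's hinge line, 81 mm above the bench, on the box's +y edge; the hinge line runs along the box's x. The free edge swings up and over towards the box's +y.
- cover_lip (a point): Middle of the lower side of the cover's free edge, 120 mm from the hinge line (81 mm above the bench over the notch when shut); turns with the cover.
- lever (a joint): Angle of the lever in rad: 0 leaning 0.5 rad towards the box's -x, 0.5 upright, 1.0 end stop leaning 0.5 rad towards the box's +x, which is the float notch. It starts between 0 and 0.25. It moves easily (about 1.5 N at the knob) up to about 0.4, then a spring detent takes about 10 N at the knob, gives way by 0.65, and beyond it the lever springs on a little and stays where it is left; push on to the end stop.
- lever_knob (a point): Centre of the lever's black ball knob, 20 mm across, 43 mm from the lever's pivot; the pivot is 22 mm above the bench on the box's centre. The knob swings in the box's x-z plane; its top is at most 75 mm above the bench.
- scraper: The flat scraper (150 g), lying flat on its handle; origin on the bench under the grip point, x along the tool to the blade's edge, z up.
- scraper_grip (a point): Grip point at the middle of the handle's thickness, 12 mm above the bench when lying, near the centre of mass. The wooden handle is 26 mm wide and 24 mm thick and runs from 85 mm behind this point to 25 mm ahead of it. x points along the tool to the blade's edge.
- scraper_tip (a point): Middle of the blade's front edge, 105 mm ahead of the grip point on the handle's centre line. The steel blade is 36 mm wide, 2 mm thick, sticks out 80 mm from the handle (the first 15 mm are a thicker ferrule) and lies 12 mm above the bench.
- wire_brush: Bystander, to be left alone: wire brush with a light wooden back, lying beside the scraper; origin at the middle of its underside.
- wrench: Bystander, to be left alone: steel spanner lying on the other side of the scraper; origin at the middle of its underside.
- collar: Bystander, to be left alone: thick steel collar, 44 mm across and 32 mm tall, standing near the control box; origin at the middle of its underside.
- magnet_block: Bystander, to be left alone: low dark steel magnet block 50 x 50 mm, 30 mm tall, near the control box; origin at the middle of its underside.
- welded_tee_a: Bystander, to be left alone: welded steel tee bar 170 mm long, 37 mm tall; origin at the middle of its underside.
- welded_tee_b: Bystander, to be left alone: welded steel tee bar 160 mm long, 37 mm tall; origin at the middle of its underside.
- tip_cup: Bystander, to be left alone: open aluminium cup 72 mm across, 85 mm tall; origin at the middle of its underside.
There are look-alikes about, which are no part of the job. Of the things shaped like the control_box, the grey one is meant.

How it is judged (in metres and radians):
On the way, in this order (a step that is already met when the one before it is completed fails the run):
1. the cover is levered ajar (above 0.25 rad) by the scraper touching it (value of joint cover above 0.25 rad and contact force between scraper and cover above 0.2 N), for 0.05 s.
2. the cover is folded back (above 1.5 rad) (value of joint cover above 1.5 rad), for 0.2 s.
3. the lever is past its detent in the float notch (above 0.85 rad) (value of joint lever above 0.85 rad), for 0.2 s.
At the end, for the whole second after the job is handed in: The cover stands open beyond 1.5 rad, the lever rests in the float notch (above 0.85 rad), and the scraper lies flat and still on the bench (grip point below 20 mm, tilt under 0.15 rad) (value of joint cover above 1.5 rad and value of joint lever above 0.85 rad and height (world z) of scraper_grip below 0.02 m and angle between scraper_grip's own z axis and vertical below 0.15 rad and linear speed of scraper below 0.02 m/s); the robot touches nothing.
It fails at once if the gripper or arm touches the cover while it is less than 0.2 rad open (value of joint cover below 0.2 rad and contact force between any of the arm, the fingers and cover above 0.5 N).
It fails at once if another thing on the bench is moved by more than 30 mm (distance of any of wire_brush, wrench, collar, magnet_block, welded_tee_a, welded_tee_b, tip_cup from where it was at the start of the episode above 0.03 m).
It also fails if it takes over 72 s, if anything falls off the work surface, if the arm or the gripper's body presses on something with over 40 N, if the wrist force passes 120 N, or if a joint passes its speed limit or range.

### The arm

A 6-joint arm with a two-finger parallel gripper is mounted at the origin on the work surface. World frame = base frame: x ahead of the robot, y to its left, z up, the work surface at z = 0. Lengths are in mm, angles in rad, forces in N, time in s.
With the tool pointing down it reaches from about 350 to 875 mm from the base axis. Payload 4.2 kg.
Tool frame: the origin (TCP) lies midway between the tips of the shut fingers; the grasp point (between the pads) lies 19 mm behind it; z points along the fingers, y is the line along which they close (so a half turn about z gives the same grasp; the last joint's range is limited). The gripper opens to 85 mm and grips with 20 to 120 N. Pads are 22 mm wide; open, the fingers measure 114 mm over their backs; the gripper's body (76 mm by 85 mm) begins 54 mm behind the grasp point. The pads swing forward as they close: fully open they stand 13 mm farther back than shut.
Start: joints at [0.259, 0.385, 0.008, 0, -1.194, -0.259], TCP at [624.979, 0.025, 231.312] pointing down, gripper open.
Joint ranges: [-3.14, 3.14], [-1.21, 2.06], [-1.07, 1.41], [-3.16, 2.05], [-2.99, -0.16], [-3.1, 3.1]. Speed limits (rad/s): [2.79, 2.79, 3.14, 3.14, 3.14, 3.14].

### API

Orientations are given as a unit quaternion [x, y, z, w].
In Python, from bench import arm gives the robot as it stands.
- The arm moves only by the tool send_rows, never from a script. Its argument "targets" is a list of rows, each an object of numbers: "gripper": the gripper command: -1 is fully open, 1 is shut, values between are in proportion; "x", "y", "z": the shift along the tool's x, y, z in cm; "ax", "ay", "az": the turn, a rotation vector about the tool's x, y, z in degrees. A call has 1 to 5 rows; each row shifts and turns the commanded pose from where the row before left it, along the tool's axes as they then stand; what a row does not reach is not made up. A row lasts 1/12 s, in which the tool goes at most 41.7 mm and 7.16 degrees, less where a joint would pass 70% of its speed; a pose out of reach is approached as far as the arm can. A call is refused whole if a number of a shift passes 4.17 or a number of a turn 7.16, either way. A call with a gripper value outside its range is refused whole. The fingers move at their own pace and stop on an object; the grip force is fixed at half the most. Time passes only in rows, so rows that do not move let the fingers close. It gives the time, the measured TCP pose, the force, the opening and the grip force at its end, in the units of the state.
- arm.read_state(): the state, without advancing time (a new reading comes with each control period).
- arm.get_image(name): name is "scene" or "side" or "wrist"; returns (picture, depth): 420x560x3 uint8, red, green, blue; 420x560 float32, mm along the optical axis (not along the pixel's ray), 0 where there is no reading.
- arm.camera_model(name): a dict with "fx", "fy", "cx", "cy" (pixels), "cam_to_world" (4x4, takes a point from camera to world coordinates). Camera axes: x right, y down, z forward; pixel columns grow to the right and rows downward; lengths in mm; the calibration is good to about 2 mm. A picture is of the moment at which its call begins: read the wrist's pose just before it. camera_model takes no time and is no camera call; for the wrist camera it gives the pose at the moment of the call.
- arm.job_done(): hands the job in; it is judged then, once.
Trained networks look in the newest picture that a camera, given by its name, has taken for a name from the list of things; names that differ only in an ending like _2 or _b are one class to them, and where a whole thing is asked for, a point or a joint stands for the part that bears it (a point fixed in the world has none). Each returns a list of dicts, best first, with "score" (0 to 1); they miss things now and then, are a little off and sometimes report something else, mostly with a low value. They report only what shows in the picture. A call takes as long as a camera call. They do not tell look-alikes from the thing itself.
- arm.boxes_of(camera, thing): "rect" ([left, top, width, height] in pixels, round what is visible of it).
The state is a dict: "clock": time; "joints": joint angles; "joint_vel": joint speeds; "joint_efforts": joint torques, N m; "position": TCP position; "ee_rot": TCP orientation; "contact_force": force on the tool from outside, world axes, zero at the start; "wrist_torque": the same for the moment, N m; "gripper_width": finger opening in mm; "grasp_force": force on a finger pad.
Only numpy, scipy, OpenCV 4.12 (cv2) and the standard library are available. Lean on these libraries where they do the work, as an engineer would, in place of code of your own. Each camera call takes 0.05 s, during which the arm holds its last target. There are 200 camera calls.

## Working session

There is one attempt and no reset: what is moved stays moved. The work goes in short steps, Python scripts to look and compute and a tool call to move; the robot and the scene stay as the last step left them, time stands still between calls to the robot, and variables do not carry over. Pictures are saved under pics/ and viewed, at most 10 in all, crops included, and the job is handed in when it is done.

Besides the shell and the picture viewer there is one more tool, called after "Call:" by a JSON object that holds its "op" and its "data", one argument or row to a line. send_rows: Moves the arm, as the interface text tells. Its arguments: {"type":"object","properties":{"targets":{"type":"array"}},"required":["targets"]}

```bash
mkdir -p pics; ls
cat > h.py <<'E'
import numpy as np, cv2
from bench import arm
from scipy.spatial.transform import Rotation as R
def snap(n,f=None):
    M=arm.camera_model(n); p,d=arm.get_image(n)
    if f: cv2.imwrite('pics/'+f,p[:,:,::-1])
    return p,d,M
def cloud(d,M):
    v,u=np.mgrid[:d.shape[0],:d.shape[1]]
    P=np.stack([(u-M['cx'])/M['fx']*d,(v-M['cy'])/M['fy']*d,d],-1)
    T=np.array(M['cam_to_world']); return P@T[:3,:3].T+T[:3,3]
E
python3 - <<'E'
from h import *
ims=[]
for n in ['scene','side']:
    p,d,M=snap(n,n+'0.png'); C=cloud(d,M); np.savez(n+'0.npz',p=p,d=d,C=C)
    T=np.array(M['cam_to_world']);print(n,T[:3,3].round(),T[:3,2].round(2))
    for t in ['control_box','scraper','wire_brush','wrench','collar','magnet_block','tip_cup','welded_tee_a']:
        for b in arm.boxes_of(n,t)[:3]:
            l,tp,w,h=b['rect'];c=C[int(min(tp+h/2,419)),int(min(l+w/2,559))]
            print(n,t,round(b['score'],2),np.round(b['rect']),c.round())
E
```

```text
pics
scene [960. 545. 715.] [-0.52 -0.53 -0.67]
scene control_box 0.65 [218. 175.  92.  87.] [532.  43.  86.]
scene control_box 0.62 [412. 172.  75.  89.] [217. 325.  85.]
scene scraper 0.96 [196. 159.  51.  27.] [ 452. -237.   18.]
scene wire_brush 0.84 [212. 145.  55.  23.] [ 363. -267.   19.]
scene wrench 0.88 [159. 180.  59.  28.] [ 565. -232.    5.]
scene wrench 0.71 [217. 178.  88.  61.] [516.  11.  85.]
scene wrench 0.36 [368. 236.  29.  72.] [401. 289.   7.]
scene collar 0.7 [218. 254.  14.  20.] [655.  49.  32.]
scene magnet_block 0.65 [300. 192.  15.  17.] [357.  14.  17.]
scene magnet_block 0.29 [217. 175.  92.  88.] [537.  42.  85.]
scene tip_cup 0.68 [318. 298.  35.  53.] [576. 303.   6.]
scene welded_tee_a 0.86 [384. 304.  32.  94.] [534. 423.  12.]
scene welded_tee_a 0.56 [368. 237.  28.  70.] [399. 288.   8.]
side [ -50. -561.  770.] [ 0.51  0.57 -0.65]
side control_box 0.93 [253. 194.  73.  74.] [469. -32.  84.]
side control_box 0.56 [ 85. 198.  82.  77.] [149. 252.  84.]
side control_box 0.47 [312. 284.  75.  38.] [ 443. -260.   21.]
side scraper 0.87 [311. 285.  75.  41.] [ 441. -262.   17.]
side wire_brush 0.78 [292. 312.  92.  48.] [ 355. -298.   21.]
side wrench 0.62 [339. 262.  73.  30.] [ 565. -249.    5.]
side magnet_block 0.56 [242. 252.  19.  21.] [356.  -4.  24.]
side tip_cup 0.95 [238. 158.  19.  29.] [584. 283.  64.]
side welded_tee_a 0.94 [201. 156.  22.  34.] [541. 430.   9.]
side welded_tee_a 0.57 [190. 183.  25.  48.] [404. 291.  18.]
```

Run:
```python
import numpy as np,cv2
a=[np.load(n+'0.npz') for n in('scene','side')]
s=a[0]['p'][130:330,140:500,::-1];t=a[1]['p'][140:370,70:430,::-1]
s=cv2.resize(s,None,fx=1.55,fy=1.5);t=cv2.resize(t,s.shape[1::-1])
cv2.imwrite('pics/c0.png',np.vstack([s,t]))
for z in a:
    C=z['C'];v=z['d']>0
    # top faces of boxes
    m=v&(C[...,2]>76)&(C[...,2]<95)&(C[...,0]>250)&(C[...,0]<700)&(C[...,1]>-150)&(C[...,1]<200)
    n,l,st,_=cv2.connectedComponentsWithStats(m.astype(np.uint8))
    k=1+np.argmax(st[1:,4]);P=C[l==k]
    print('box',cv2.minAreaRect(P[:,:2].astype(np.float32)),P[:,2].mean())
    m=v&(C[...,2]>7)&(C[...,2]<40)&(C[...,0]>380)&(C[...,0]<540)&(C[...,1]<-130)&(C[...,1]>-400)
    n,l,st,_=cv2.connectedComponentsWithStats(m.astype(np.uint8))
    for k in range(1,n):
        if st[k,4]>60:
            P=C[l==k];print('scr',st[k],cv2.minAreaRect(P[:,:2].astype(np.float32)),P[:,2].mean())
```

```text
box ((503.8554382324219, 8.985267639160156), (194.27798461914062, 130.8283233642578), 14.438172340393066) 84.74230376833944
scr [194 158  55  27 523] ((448.6595458984375, -245.11932373046875), (38.80744934082031, 175.2862091064453), 18.957406997680664) 17.18160463943738
box ((505.2416687011719, 8.950004577636719), (193.9561004638672, 128.77377319335938), 14.767724990844727) 83.38017009759446
scr [310 282  79  42 978] ((452.1517333984375, -253.25064086914062), (39.71385192871094, 190.25698852539062), 17.315168380737305) 16.859159362375415
scr [361 343  21  17 102] ((383.9649963378906, -367.1309814453125), (17.295162200927734, 47.75631332397461), 16.109027862548828) 16.799638245790202
```

View pics/c0.png

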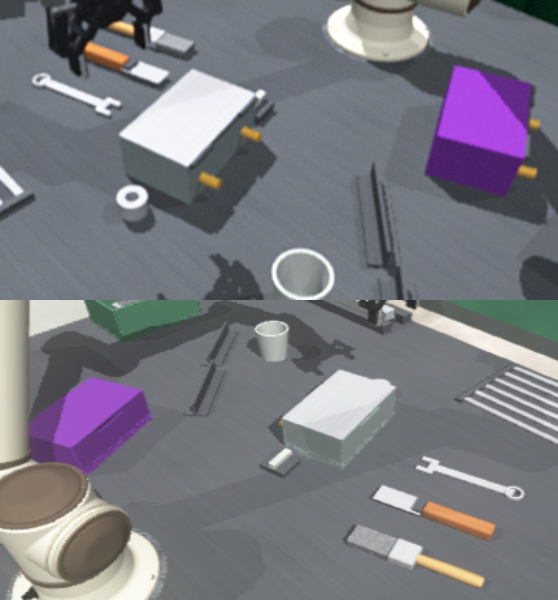

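Run:
```python
from h import *
a=np.load('side0.npz');s=cv2.resize(a['p'][185:335,240:420,::-1],(540,450),interpolation=cv2.INTER_CUBIC)
p,d,M=snap('wrist','w0.png')
T=np.array(M['cam_to_world']);print(T.round(2),M['fx'],arm.read_state()['ee_rot'])
cv2.imwrite('pics/c1.png',np.vstack([s,cv2.resize(p[:,:,::-1],(540,150*0+405))])[:600*2]) if 0 else cv2.imwrite('pics/c1.png',np.hstack([s[:, :400*1+140][:, :540],cv2.resize(p[:,:,::-1],(260,450))]))
```

```text
[[-1.0000e+00  0.0000e+00 -0.0000e+00  6.2350e+02]
 [ 0.0000e+00  9.5000e-01  3.0000e-01 -7.5830e+01]
 [ 0.0000e+00  3.0000e-01 -9.5000e-01  3.7354e+02]
 [ 0.0000e+00  0.0000e+00  0.0000e+00  1.0000e+00]] 295.1778111122184 [-7.07103279e-01  7.07110283e-01 -1.90578966e-05  2.58694393e-05]
```

View pics/c1.png

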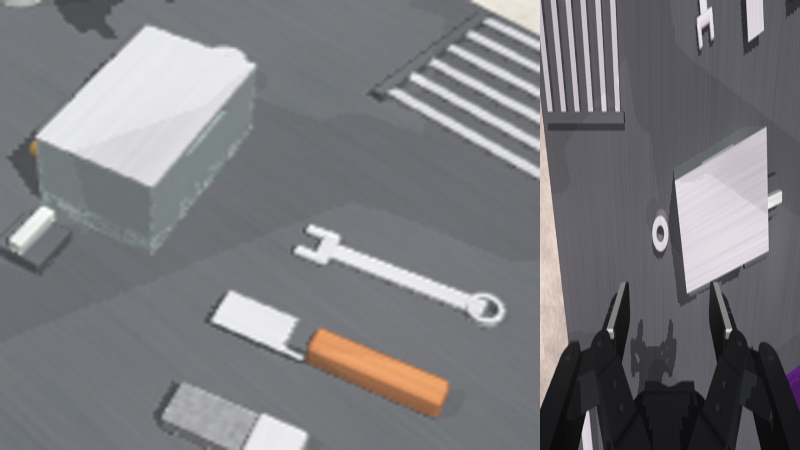

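Call:
{"op": "send_rows", "data": {
  "targets": [
    {"gripper":-1,"x":3.28,"y":2.13},
    {"gripper":-1,"x":3.28,"y":2.13},
    {"gripper":-1,"x":3.28,"y":2.13},
    {"gripper":-1,"x":3.28,"y":2.13},
    {"gripper":-1,"x":3.28,"y":2.13}
  ]
}}

```text
$.targets[0]: bad value
```

Call:
{"op": "send_rows", "data": {
  "targets": [
    {"gripper":-1,"x":3.28,"y":2.13},
    {"gripper":-1,"x":3.28,"y":2.13},
    {"gripper":-1,"x":3.28,"y":2.13},
    {"gripper":-1,"az":-5.77},
    {"gripper":-1,"az":-5.77}
  ]
}}

```text
$.targets[0]: bad value
```

Call:
{"op": "send_rows", "data": {
  "targets": [
    {"gripper":-1,"az":-5.77},
    {"gripper":-1},
    {"gripper":-1},
    {"gripper":-1}
  ]
}}

```text
$.targets[0]: bad value
```

Call:
{"op": "send_rows", "data": {
  "targets": [
    {"gripper":-1,"x":3.28,"y":2.13,"z":0,"ax":0,"ay":0,"az":0},
    {"gripper":-1,"x":3.28,"y":2.13,"z":0,"ax":0,"ay":0,"az":0},
    {"gripper":-1,"x":3.28,"y":2.13,"z":0,"ax":0,"ay":0,"az":0},
    {"gripper":-1,"x":3.28,"y":2.13,"z":0,"ax":0,"ay":0,"az":0},
    {"gripper":-1,"x":3.28,"y":2.13,"z":0,"ax":0,"ay":0,"az":0}
  ]
}}

```text
clock: 1.37
position: [517.3, -165.2, 231.5]
ee_rot: [0.707, -0.707, 0.0, -0.0]
contact_force: [0.1, -0.0, 0.6]
gripper_width: 85.4
grasp_force: 0.0
```

Call:
{"op": "send_rows", "data": {
  "targets": [
    {"gripper":-1,"x":3.28,"y":2.13,"z":0,"ax":0,"ay":0,"az":0},
    {"gripper":-1,"x":3.28,"y":2.13,"z":0,"ax":0,"ay":0,"az":0},
    {"gripper":-1,"x":3.28,"y":2.13,"z":0,"ax":0,"ay":0,"az":0},
    {"gripper":-1,"x":0,"y":0,"z":0,"ax":0,"ay":0,"az":-5.77},
    {"gripper":-1,"x":0,"y":0,"z":0,"ax":0,"ay":0,"az":-5.77}
  ]
}}

```text
clock: 1.78
position: [453.1, -264.3, 231.6]
ee_rot: [0.775, -0.632, 0.0, -0.0]
contact_force: [0.3, 0.2, -0.1]
gripper_width: 85.4
grasp_force: 0.0
```

Call:
{"op": "send_rows", "data": {
  "targets": [
    {"gripper":-1,"x":0,"y":0,"z":0,"ax":0,"ay":0,"az":-5.77},
    {"gripper":-1,"x":0,"y":0,"z":0,"ax":0,"ay":0,"az":0},
    {"gripper":-1,"x":0,"y":0,"z":0,"ax":0,"ay":0,"az":0}
  ]
}}

```text
clock: 2.03
position: [454.6, -262.4, 231.4]
ee_rot: [0.805, -0.594, 0.0, -0.0]
contact_force: [0.3, 0.5, -0.6]
gripper_width: 84.8
grasp_force: 0.0
```

Run:
```python
from h import *
s=arm.read_state();print(s['position'],R.from_quat(s['ee_rot']).as_matrix().round(3).tolist())
p,d,M=snap('wrist','w1.png');C=cloud(d,M)
def org(p,C,n):
    hsv=cv2.cvtColor(p,cv2.COLOR_RGB2HSV)
    m=(hsv[...,0]>3)&(hsv[...,0]<16)&(hsv[...,1]>130)&(hsv[...,2]>80)&(C[...,2]>0)&(C[...,2]<60)&(C[...,1]<-100)
    k,l,st,_=cv2.connectedComponentsWithStats(m.astype(np.uint8))
    if k<2: print(n,'none');return
    j=1+np.argmax(st[1:,4]);P=C[l==j];zt=np.percentile(P[:,2],90)
    T=P[P[:,2]>zt-4];c,wh,a=cv2.minAreaRect(T[:,:2].astype(np.float32))
    print(n,st[j],np.round(c,1),np.round(wh,1),round(a,1),'ztop',zt.round(1))
    return l==j
org(p,C,'w')
for n in('scene','side'):
    z=np.load(n+'0.npz');org(z['p'],z['C'],n)
# blade: z 8..20 near ahead
q=(C[...,2]>7)&(C[...,2]<20)&(p.min(-1)>120)&(d>0)
k,l,st,_=cv2.connectedComponentsWithStats(q.astype(np.uint8))
for j in range(1,k):
    if st[j,4]>300:
        P=C[l==j];print(st[j],[np.round(x,1) for x in cv2.minAreaRect(P[:,:2].astype(np.float32))],np.median(P[:,2]))
```

```text
[ 454.55120571 -262.43249944  231.42258259] [[0.295, -0.955, 0.0], [-0.955, -0.295, -0.0], [0.0, -0.0, -1.0]]
w [ 268  109   22   93 1950] [ 461.7 -291.2] [ 24.7 108.1] 17.6 ztop 24.3
scene [194 158  29  19 243] [ 462.6 -284.2] [24.9 93.7] 16.1 ztop 24.7
side [343 295  46  28 510] [ 461.6 -293.4] [ 24.5 105.9] 16.8 ztop 24.0
[  0   0  12 108 673] [array([ 785.5, -307.1]), array([ 12.5, 114.2]), np.float64(1.3)] 7.582349623378548
[  27    0   19  146 1024] [array([ 752.3, -294.9]), array([160. ,  13.6]), np.float64(90.0)] 7.6424434782168476
[ 342   93   36  161 2829] [array([ 356.8, -293.9]), array([ 42. , 198.6]), np.float64(17.5)] 17.887069383867697
[ 22 145  15  93 473] [array([ 752.6, -152.6]), array([ 12.9, 123.9]), np.float64(0.1)] 7.520756637995191
[ 265  200   28   58 1317] [array([ 434.1, -199.9]), array([36.1, 80.6]), np.float64(17.9)] 12.50912817913354
[434 383  32  37 817] [array([81. ,  9.2]), array([34.4, 81.1]), np.float64(5.2)] 11.9090780107407
```

View pics/w1.png

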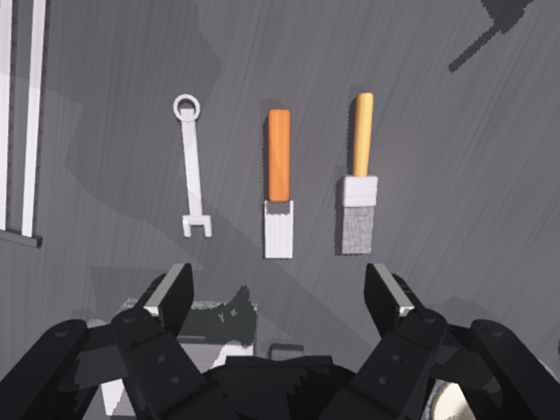

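Call:
{"op": "send_rows", "data": {
  "targets": [
    {"gripper":-1,"x":0,"y":0.12,"z":4,"ax":0,"ay":0,"az":-0.6},
    {"gripper":-1,"x":0,"y":0,"z":4,"ax":0,"ay":0,"az":0},
    {"gripper":-1,"x":0,"y":0,"z":4,"ax":0,"ay":0,"az":0},
    {"gripper":-1,"x":0,"y":0,"z":4,"ax":0,"ay":0,"az":0},
    {"gripper":-1,"x":0,"y":0,"z":4,"ax":0,"ay":0,"az":0}
  ]
}}

```text
clock: 2.5
position: [453.8, -262.5, 30.1]
ee_rot: [0.808, -0.589, 0.001, -0.0]
contact_force: [0.3, 0.0, -0.4]
gripper_width: 85.5
grasp_force: 0.0
```

Call:
{"op": "send_rows", "data": {
  "targets": [
    {"gripper":-1,"x":0,"y":0,"z":1.5,"ax":0,"ay":0,"az":0},
    {"gripper":-1,"x":0,"y":0,"z":1.5,"ax":0,"ay":0,"az":0},
    {"gripper":0.5,"x":0,"y":0,"z":0,"ax":0,"ay":0,"az":0},
    {"gripper":1,"x":0,"y":0,"z":0,"ax":0,"ay":0,"az":0},
    {"gripper":1,"x":0,"y":0,"z":0,"ax":0,"ay":0,"az":0}
  ]
}}

```text
clock: 2.92
position: [454.5, -262.9, 2.2]
ee_rot: [0.809, -0.588, 0.001, -0.0]
contact_force: [-0.0, 0.0, -0.8]
gripper_width: 51.6
grasp_force: 0.0
```

Call:
{"op": "send_rows", "data": {
  "targets": [
    {"gripper":1,"x":0,"y":0,"z":0,"ax":0,"ay":0,"az":0},
    {"gripper":1,"x":0,"y":0,"z":0,"ax":0,"ay":0,"az":0},
    {"gripper":1,"x":0,"y":0,"z":0,"ax":0,"ay":0,"az":0},
    {"gripper":1,"x":0,"y":0,"z":0,"ax":0,"ay":0,"az":0}
  ]
}}

```text
clock: 3.25
position: [454.7, -263.0, 2.9]
ee_rot: [0.809, -0.588, 0.002, -0.001]
contact_force: [0.4, 1.5, 6.7]
gripper_width: 24.6
grasp_force: 60.5
```

Call:
{"op": "send_rows", "data": {
  "targets": [
    {"gripper":1,"x":0,"y":0,"z":-3,"ax":0,"ay":0,"az":0},
    {"gripper":1,"x":0,"y":0,"z":-4,"ax":0,"ay":0,"az":0},
    {"gripper":1,"x":0,"y":0,"z":-4,"ax":0,"ay":0,"az":3.3},
    {"gripper":1,"x":-1.14,"y":-2.92,"z":-1,"ax":0,"ay":0,"az":0},
    {"gripper":1,"x":-1.14,"y":-2.92,"z":0,"ax":0,"ay":0,"az":0}
  ]
}}

```text
clock: 3.67
position: [506.1, -226.7, 126.4]
ee_rot: [0.791, -0.612, 0.004, -0.002]
contact_force: [1.0, -0.2, -1.9]
gripper_width: 24.6
grasp_force: 59.6
```

Call:
{"op": "send_rows", "data": {
  "targets": [
    {"gripper":1,"x":-1.14,"y":-2.92,"z":0,"ax":0,"ay":0,"az":0},
    {"gripper":1,"x":-1.14,"y":-2.92,"z":0,"ax":0,"ay":0,"az":0},
    {"gripper":1,"x":0,"y":0,"z":0,"ax":0,"ay":0,"az":0},
    {"gripper":1,"x":0,"y":0,"z":0,"ax":0,"ay":0,"az":0},
    {"gripper":1,"x":0,"y":0,"z":0,"ax":0,"ay":0,"az":0}
  ]
}}

```text
clock: 4.08
position: [554.0, -189.0, 120.8]
ee_rot: [0.791, -0.611, -0.001, 0.0]
contact_force: [-0.7, -0.3, -0.5]
gripper_width: 24.5
grasp_force: 59.5
```

```bash
cat > m.py <<'E'
from h import *
def fit(P):
    c,wh,a=cv2.minAreaRect(P.astype(np.float32));return np.round(c,1),np.round(wh,1),round(a,1)
def look(tag):
    s=arm.read_state();Rm=R.from_quat(s['ee_rot']).as_matrix();tcp=np.array(s['position'])
    print('tcp',tcp.round(1),'toolx yaw',np.degrees(np.arctan2(-Rm[1,0],-Rm[0,0])).round(2),'w',s['gripper_width'],s['grasp_force'])
    out={}
    for n in('wrist','side','scene'):
        p,d,M=snap(n,f'{n}_{tag}.png');C=cloud(d,M);np.savez(f'{n}_{tag}.npz',p=p,d=d,C=C)
        L=(C-tcp)@Rm  # tool frame
        # scraper in tool frame: blade region ahead = -x, near pad height
        q=(d>0)&(L[...,0]<-32)&(L[...,0]>-135)&(abs(L[...,1])<35)&(L[...,2]<25)&(L[...,2]>-50)
        if q.sum()>50:
            Q=L[q];print(n,'blade x',np.percentile(Q[:,0],[1,99]).round(1),'y',np.percentile(Q[:,1],[2,98]).round(1),fit(Q[:,:2]),'z',np.median(Q[:,2]).round(1),
              'slope',np.polyfit(Q[:,0],Q[:,2],1).round(3),len(Q))
        m=(d>0)&(C[...,2]>77)&(C[...,2]<93)&(C[...,0]>370)&(C[...,0]<640)&(C[...,1]>-100)&(C[...,1]<120)
        k,l,st,_=cv2.connectedComponentsWithStats(m.astype(np.uint8))
        if k>1:
            j=1+np.argmax(st[1:,4]);P=C[l==j];print(n,'box',fit(P[:,:2]),np.median(P[:,2]).round(1),st[j,4])
E
python3 -c "
from m import *
look('a')"
```

```text
tcp [ 554.  -189.   120.8] toolx yaw 104.61 w 24.460326573068528 59.48256075382233
wrist blade x [-54.1 -32.2] y [-16.4  18.1] (array([-43.6,   0.9]), array([36. , 23.1]), 89.8) z -10.7 slope [ -0.36  -27.739] 1571
wrist box (array([607.8, -27.5]), array([14.8,  7.7]), 46.2) 82.2 143
side blade x [-103.7  -32.5] y [-17.5  18.3] (array([-68.3,   0.6]), array([72.8, 38.7]), 0.9) z -8.8 slope [ -0.037 -11.784] 285
side box (array([505.9,   8.8]), array([195.7, 129. ]), 14.1) 83.4 2200
scene blade x [-103.8  -33.2] y [-16.2  19. ] (array([-69. ,   1.3]), array([73.8, 38.5]), 0.1) z -10.6 slope [ -0.037 -13.35 ] 317
scene box (array([504.3,   9.8]), array([193.4, 130.1]), 15.1) 85.0 3132
```

Run:
```python
import numpy as np
y=np.radians(14.6);ux=np.array([np.cos(y),np.sin(y)]);uy=np.array([-np.sin(y),np.cos(y)])
for n,f in(('side','0'),('scene','0'),('side','_a'),('scene','_a')):
    z=np.load(n+f+'.npz');C=z['C'];d=z['d'];Q=C[...,:2]-[505,9.2];a=Q@ux;b=Q@uy;h=C[...,2]
    m=(d>0)&(h>25)&(h<65)&(abs(a)<85)&(abs(b)>50)&(abs(b)<75)
    for s in(-1,1):
        k=m&(b*s>0)
        if k.sum()>30: print(n,f,'y wall',s,np.median(b[k]).round(1),np.polyfit(a[k],b[k],1).round(3),k.sum())
    m=(d>0)&(h>25)&(h<65)&(abs(b)<50)&(abs(a)>85)&(abs(a)<110)
    for s in(-1,1):
        k=m&(a*s>0)
        if k.sum()>30: print(n,f,'x wall',s,np.median(a[k]).round(1),np.polyfit(b[k],a[k],1).round(3),k.sum())
    m=(d>0)&(abs(b)<45)&(abs(a)<80)&(h>70)
    print('top',np.median(h[m]).round(1))
    # notch: points on -y side at h 68..82 : deeper than wall
    m=(d>0)&(h>66)&(h<83)&(abs(a)<90)&(b<-45)
    if n=='side':
        for lo in range(-80,80,20):
            k=m&(a>=lo)&(a<lo+20);print(lo,np.percentile(b[k],[5,50,95]).round(1),k.sum(),end=';')
        print()
```

```text
side 0 y wall -1 -63.2 [  0.    -63.246] 302
side 0 x wall -1 -94.6 [-1.0000e-03 -9.4543e+01] 336
top 342.1
-80 [-64.1 -62.7 -50.4] 29;-60 [-63.7 -62.4 -47.5] 31;-40 [-63.4 -61.2 -49.4] 23;-20 [-63.9 -61.9 -47.8] 23;0 [-64.1 -60.3 -46.2] 21;20 [-63.8 -61.7 -49.9] 27;40 [-64.1 -63.1 -45.9] 18;60 [-64.  -62.8 -49.6] 21;
scene 0 y wall 1 56.6 [-1.0000e-03  5.8108e+01] 523
scene 0 x wall 1 93.8 [3.0000e-03 9.3828e+01] 415
top 85.5
side _a y wall -1 -63.2 [-1.0000e-03 -6.3243e+01] 281
side _a x wall -1 -94.5 [ 1.000e-03 -9.446e+01] 326
top 83.8
-80 [-64.3 -62.6 -47.1] 30;-60 [-64.  -62.6 -49.2] 29;-40 [-63.5 -60.5 -47.4] 25;-20 [-63.7 -61.9 -47. ] 23;0 [-64.2 -58.7 -48.1] 23;20 [-63.3 -61.7 -47.7] 22;40 [-64.2 -62.8 -46.7] 27;60 [-64.5 -62.9 -51.6] 20;
scene _a y wall 1 56.6 [-0.    58.128] 518
scene _a x wall 1 93.8 [2.0000e-03 9.3844e+01] 419
top 453.0
```

Call:
{"op": "send_rows", "data": {
  "targets": [
    {"gripper":1,"x":0,"y":-0.3,"z":2.3,"ax":0,"ay":0,"az":0},
    {"gripper":1,"x":0,"y":0,"z":3,"ax":0,"ay":0,"az":0},
    {"gripper":1,"x":-1,"y":0,"z":0,"ax":0,"ay":0,"az":0},
    {"gripper":1,"x":-1,"y":0,"z":0,"ax":0,"ay":0,"az":0},
    {"gripper":1,"x":0,"y":0,"z":0,"ax":0,"ay":0,"az":0}
  ]
}}

```text
clock: 4.65
position: [552.5, -168.0, 69.3]
ee_rot: [0.792, -0.611, 0.0, -0.0]
contact_force: [-0.6, -0.5, -0.8]
gripper_width: 25.1
grasp_force: 59.5
```

Run:
```python
from m import *
look('b')
s=arm.read_state();Rm=R.from_quat(s['ee_rot']).as_matrix();tcp=np.array(s['position'])
for n in('side','scene'):
    z=np.load(n+'_b.npz');L=(z['C']-tcp)@Rm
    for lo in(-105,-95,-85,-75,-65,-55):
        q=(z['d']>0)&(L[...,0]>=lo)&(L[...,0]<lo+10)&(abs(L[...,1])<15)&(L[...,2]<0)&(L[...,2]>-25)
        if q.sum()>3: print(n,lo,np.median(z['C'][q][:,2]).round(1),q.sum(),end=';')
    print()
z=np.load('side_b.npz');cv2.imwrite('pics/b.png',cv2.resize(z['p'][180:330,240:420,::-1],(720,600),interpolation=cv2.INTER_CUBIC))
```

```text
tcp [ 552.5 -168.    69.3] toolx yaw 104.68 w 25.099052036750592 59.488903284072876
wrist blade x [-54.1 -32.1] y [-16.4  18.1] (array([-43.7,   0.9]), array([36. , 23.4]), 90.0) z -10.7 slope [ -0.358 -27.624] 1581
side blade x [-134.   -34.2] y [-33.   32.6] (array([-83.7,   0.6]), array([102.5,  69.5]), 0.8) z -9.4 slope [ -0.082 -14.386] 478
side box (array([505.3,   9.4]), array([194.3, 129.3]), 14.5) 83.4 2198
scene blade x [-134.5  -33.6] y [-30.   28.1] (array([-83.5,  -0.6]), array([102.8,  68.1]), 0.1) z -11.8 slope [ 0.036 -9.616] 427
scene box (array([504.6,   9.8]), array([192.9, 130.3]), 14.4) 85.0 3129
side -105 78.6 30;side -95 78.7 26;side -85 78.8 29;side -75 79.0 34;side -65 78.8 28;side -55 78.5 31;
scene -105 80.5 31;scene -95 80.0 34;scene -85 80.2 34;scene -75 80.1 32;scene -65 80.1 31;scene -55 80.4 34;
```

View pics/b.png

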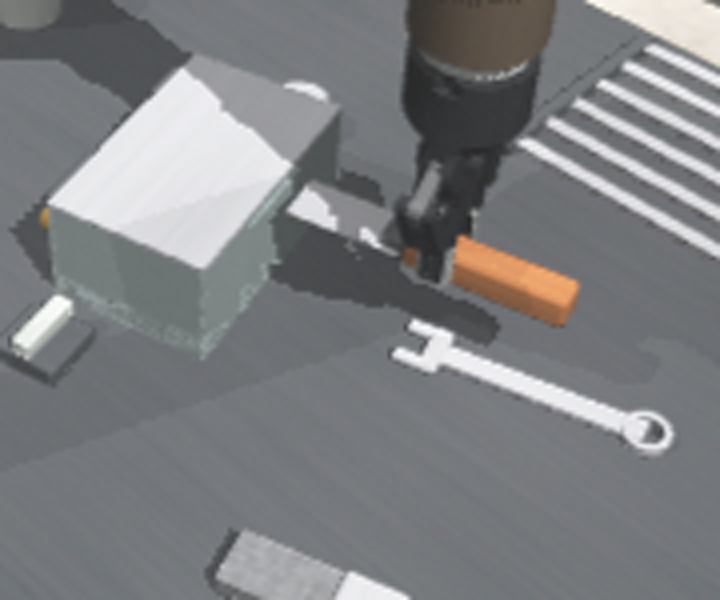

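Call:
{"op": "send_rows", "data": {
  "targets": [
    {"gripper":1,"x":0,"y":0,"z":0.25,"ax":0,"ay":0,"az":0},
    {"gripper":1,"x":0,"y":0,"z":0,"ax":0,"ay":0,"az":0},
    {"gripper":1,"x":0,"y":0,"z":0,"ax":0,"ay":0,"az":0}
  ]
}}

```text
clock: 5.05
position: [552.9, -169.2, 66.1]
ee_rot: [0.791, -0.612, 0.0, -0.0]
contact_force: [0.8, 0.3, -1.3]
gripper_width: 24.7
grasp_force: 59.5
```

Call:
{"op": "send_rows", "data": {
  "targets": [
    {"gripper":1,"x":-0.9,"y":0,"z":0,"ax":0,"ay":0,"az":0},
    {"gripper":1,"x":-0.9,"y":0,"z":0,"ax":0,"ay":0,"az":0},
    {"gripper":1,"x":-0.6,"y":0,"z":0,"ax":0,"ay":0,"az":0},
    {"gripper":1,"x":0,"y":0,"z":0,"ax":0,"ay":0,"az":0}
  ]
}}

```text
clock: 5.38
position: [546.2, -144.4, 65.8]
ee_rot: [0.792, -0.611, -0.0, 0.0]
contact_force: [0.2, -0.3, -1.2]
gripper_width: 25.0
grasp_force: 59.5
```

Call:
{"op": "send_rows", "data": {
  "targets": [
    {"gripper":1,"x":-0.9,"y":0,"z":0,"ax":0,"ay":0,"az":0},
    {"gripper":1,"x":-0.9,"y":0,"z":0,"ax":0,"ay":0,"az":0},
    {"gripper":1,"x":0,"y":0,"z":0,"ax":0,"ay":0,"az":0},
    {"gripper":1,"x":0,"y":0,"z":0,"ax":0,"ay":0,"az":0}
  ]
}}

```text
clock: 5.72
position: [542.2, -127.7, 65.9]
ee_rot: [0.792, -0.611, 0.0, -0.0]
contact_force: [1.0, -0.3, -1.3]
gripper_width: 24.9
grasp_force: 59.5
```

Call:
{"op": "send_rows", "data": {
  "targets": [
    {"gripper":1,"x":0,"y":0,"z":-0.8,"ax":0,"ay":0,"az":0},
    {"gripper":1,"x":0,"y":0,"z":-0.8,"ax":0,"ay":0,"az":0},
    {"gripper":1,"x":0,"y":0,"z":-0.8,"ax":0,"ay":0,"az":0},
    {"gripper":1,"x":0,"y":0,"z":0,"ax":0,"ay":0,"az":0}
  ]
}}

```text
clock: 6.05
position: [542.9, -128.7, 91.6]
ee_rot: [0.791, -0.611, 0.001, -0.001]
contact_force: [-1.0, -0.5, -3.5]
gripper_width: 25.0
grasp_force: 59.3
```

Call:
{"op": "send_rows", "data": {
  "targets": [
    {"gripper":1,"x":0,"y":0,"z":-0.8,"ax":0,"ay":0,"az":0},
    {"gripper":1,"x":0,"y":0,"z":-0.8,"ax":0,"ay":0,"az":0},
    {"gripper":1,"x":0,"y":0,"z":0,"ax":0,"ay":0,"az":0}
  ]
}}

```text
clock: 6.3
position: [543.0, -128.7, 107.7]
ee_rot: [0.791, -0.611, 0.001, -0.001]
contact_force: [-0.4, -1.5, -2.6]
gripper_width: 25.3
grasp_force: 59.3
```

```bash
cat > cov.py <<'E'
from h import *
y=np.radians(14.6);ux=np.array([np.cos(y),np.sin(y)]);uy=np.array([-np.sin(y),np.cos(y)]);O=np.array([505.4,6.2])
def cover(tag):
    s=arm.read_state();q=np.array(s['position'][:2])-O;print('tcp local',(q@ux).round(1),(q@uy).round(1),np.round(s['position'][2],1))
    for n in('side','scene'):
        p,d,M=snap(n);C=cloud(d,M);np.savez(f'{n}_{tag}.npz',p=p,d=d,C=C)
        Q=C[...,:2]-O;a=Q@ux;b=Q@uy;h=C[...,2]
        # far x strips away from blade/arm
        for lo,hi in((-90,-45),(45,90)):
            m=(d>0)&(a>lo)&(a<hi)&(b>-70)&(b<150)&(h>60)&(h<215)
            if m.sum()<20: continue
            X=b[m]-60;Z=h[m]-81
            r=np.hypot(X,Z);k=(r>40)&(r<130)&(Z>3)
            if k.sum()>20:
                t=np.arctan2(Z[k],-X[k]);print(n,lo,'angle',np.median(t).round(2),np.percentile(t,[10,90]).round(2),'maxh',Z[k].max().round(1),k.sum())
        # blade pitch
        Rm=R.from_quat(s['ee_rot']).as_matrix();L=(C-np.array(s['position']))@Rm
        q=(d>0)&(L[...,0]<-32)&(L[...,0]>-70)&(abs(L[...,1])<15)&(L[...,2]<10)&(L[...,2]>-25)
        if q.sum()>20: print(n,'blade z,slope',np.median(L[q][:,2]).round(1),np.polyfit(L[q][:,0],L[q][:,2],1).round(3),q.sum())
    return
E
python3 -c "
from cov import *
cover('c')
z=np.load('side_c.npz')['p'];w=np.load('scene_c.npz')['p']
a=cv2.resize(z[130:330,230:430],(400,400));b=cv2.resize(w[80:280,180:380],(400,400))
cv2.imwrite('pics/c.png',np.hstack([a,b])[:,:,::-1])"
```

```text
tcp local 2.4 -140.1 107.7
side -90 angle 0.4 [0.38 0.42] maxh 46.7 279
side 45 angle 0.39 [0.38 0.42] maxh 46.7 218
side blade z,slope -8.8 [ -0.143 -16.774] 103
scene -90 angle 0.41 [0.39 0.46] maxh 48.3 454
scene 45 angle 0.41 [0.39 0.45] maxh 48.5 602
scene blade z,slope -10.1 [ -0.129 -17.16 ] 148
```

View pics/c.png

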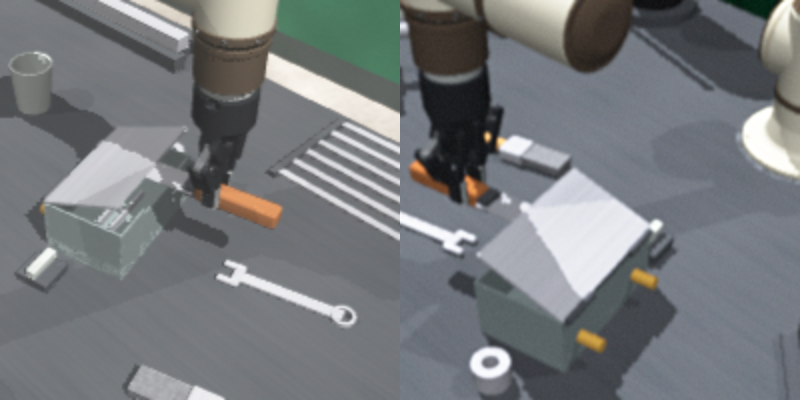

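Call:
{"op": "send_rows", "data": {
  "targets": [
    {"gripper":1,"x":-0.7,"y":0,"z":-1.2,"ax":0,"ay":0,"az":0},
    {"gripper":1,"x":-0.9,"y":0,"z":-1.2,"ax":0,"ay":0,"az":0},
    {"gripper":1,"x":-1.0,"y":0,"z":-1.0,"ax":0,"ay":0,"az":0},
    {"gripper":1,"x":0,"y":0,"z":0,"ax":0,"ay":0,"az":0}
  ]
}}

```text
clock: 6.73
position: [536.5, -101.7, 143.0]
ee_rot: [0.792, -0.611, 0.002, -0.002]
contact_force: [0.1, -0.7, -0.5]
gripper_width: 24.8
grasp_force: 59.6
```

Call:
{"op": "send_rows", "data": {
  "targets": [
    {"gripper":1,"x":-1.1,"y":0,"z":-0.9,"ax":0,"ay":0,"az":0},
    {"gripper":1,"x":-1.1,"y":0,"z":-0.7,"ax":0,"ay":0,"az":0},
    {"gripper":1,"x":-1.2,"y":0,"z":-0.5,"ax":0,"ay":0,"az":0},
    {"gripper":1,"x":0,"y":0,"z":0,"ax":0,"ay":0,"az":0}
  ]
}}

```text
clock: 7.07
position: [527.3, -68.1, 162.3]
ee_rot: [0.792, -0.611, 0.001, -0.001]
contact_force: [-0.1, -0.1, -0.6]
gripper_width: 24.7
grasp_force: 59.6
```

```bash
python3 -c "
from cov import *
cover('d')"
```

```text
tcp local 2.4 -77.4 162.3
side -90 angle 1.23 [1.22 1.24] maxh 114.8 143
side 45 angle 1.23 [1.22 1.25] maxh 114.9 100
side blade z,slope -8.7 [ -0.077 -13.243] 90
scene -90 angle 1.28 [1.26 1.31] maxh 115.2 411
scene 45 angle 1.28 [1.26 1.31] maxh 116.1 548
scene blade z,slope -9.9 [ -0.124 -17.045] 165
```

Call:
{"op": "send_rows", "data": {
  "targets": [
    {"gripper":1,"x":-1.2,"y":0,"z":-0.4,"ax":0,"ay":0,"az":0},
    {"gripper":1,"x":-1.2,"y":0,"z":-0.3,"ax":0,"ay":0,"az":0},
    {"gripper":1,"x":-1.2,"y":0,"z":0,"ax":0,"ay":0,"az":0},
    {"gripper":1,"x":-1.2,"y":0,"z":0,"ax":0,"ay":0,"az":0},
    {"gripper":1,"x":-1.2,"y":0,"z":0.2,"ax":0,"ay":0,"az":0}
  ]
}}

```text
clock: 7.58
position: [511.7, -11.2, 165.9]
ee_rot: [0.791, -0.611, 0.0, -0.0]
contact_force: [0.2, -2.6, -1.8]
gripper_width: 24.9
grasp_force: 59.5
```

Call:
{"op": "send_rows", "data": {
  "targets": [
    {"gripper":1,"x":-1.2,"y":0,"z":0.4,"ax":0,"ay":0,"az":0},
    {"gripper":1,"x":-1.0,"y":0,"z":0.4,"ax":0,"ay":0,"az":0},
    {"gripper":1,"x":0,"y":0,"z":0,"ax":0,"ay":0,"az":0}
  ]
}}

```text
clock: 7.83
position: [505.3, 11.0, 156.7]
ee_rot: [0.792, -0.611, -0.001, 0.0]
contact_force: [-1.0, 0.3, -1.6]
gripper_width: 24.9
grasp_force: 59.6
```

```bash
python3 -c "
from cov import *
cover('e')"
```

```text
tcp local 1.1 4.6 156.7
side -90 angle 2.12 [2.1  2.14] maxh 102.1 391
side 45 angle 2.12 [2.1  2.14] maxh 101.9 173
side blade z,slope -8.7 [ -0.067 -12.66 ] 70
scene -90 angle 2.11 [2.11 2.14] maxh 104.2 48
scene 45 angle 2.11 [2.1  2.13] maxh 104.1 64
scene blade z,slope -10.8 [ -0.117 -17.368] 177
```

Call:
{"op": "send_rows", "data": {
  "targets": [
    {"gripper":1,"x":3.6,"y":1.69,"z":0,"ax":0,"ay":0,"az":0},
    {"gripper":1,"x":3.6,"y":1.69,"z":0,"ax":0,"ay":0,"az":0},
    {"gripper":1,"x":3.6,"y":1.69,"z":0,"ax":0,"ay":0,"az":0},
    {"gripper":1,"x":3.6,"y":1.69,"z":0,"ax":0,"ay":0,"az":0},
    {"gripper":1,"x":3.6,"y":1.69,"z":0,"ax":0,"ay":0,"az":0}
  ]
}}

```text
clock: 8.35
position: [469.6, -188.2, 158.1]
ee_rot: [0.791, -0.611, 0.0, -0.0]
contact_force: [2.0, -0.0, -1.9]
gripper_width: 24.8
grasp_force: 59.6
```

Call:
{"op": "send_rows", "data": {
  "targets": [
    {"gripper":1,"x":3.6,"y":1.69,"z":0,"ax":0,"ay":0,"az":0},
    {"gripper":1,"x":3.6,"y":1.69,"z":0,"ax":0,"ay":0,"az":0},
    {"gripper":1,"x":0,"y":0,"z":0,"ax":0,"ay":0,"az":-3.3},
    {"gripper":1,"x":0,"y":0,"z":3,"ax":0,"ay":0,"az":0},
    {"gripper":1,"x":0,"y":0,"z":4,"ax":0,"ay":0,"az":0}
  ]
}}

```text
clock: 8.77
position: [458.5, -267.1, 90.6]
ee_rot: [0.808, -0.589, 0.005, -0.002]
contact_force: [0.4, -0.1, -2.1]
gripper_width: 24.6
grasp_force: 59.7
```

Call:
{"op": "send_rows", "data": {
  "targets": [
    {"gripper":1,"x":0,"y":0,"z":4,"ax":0,"ay":0,"az":0},
    {"gripper":1,"x":0,"y":0,"z":2,"ax":0,"ay":0,"az":0},
    {"gripper":1,"x":0,"y":0,"z":0,"ax":0,"ay":0,"az":0},
    {"gripper":1,"x":0,"y":0,"z":0,"ax":0,"ay":0,"az":0}
  ]
}}

```text
clock: 9.1
position: [455.4, -265.0, 27.3]
ee_rot: [0.809, -0.588, -0.001, 0.001]
contact_force: [-0.3, 0.4, -0.9]
gripper_width: 25.2
grasp_force: 59.6
```

Call:
{"op": "send_rows", "data": {
  "targets": [
    {"gripper":1,"x":0,"y":0,"z":1.2,"ax":0,"ay":0,"az":0},
    {"gripper":1,"x":0,"y":0,"z":0.7,"ax":0,"ay":0,"az":0},
    {"gripper":1,"x":0,"y":0,"z":0.3,"ax":0,"ay":0,"az":0},
    {"gripper":1,"x":0,"y":0,"z":0.2,"ax":0,"ay":0,"az":0},
    {"gripper":1,"x":0,"y":0,"z":0,"ax":0,"ay":0,"az":0}
  ]
}}

```text
clock: 9.52
position: [456.0, -264.8, 4.5]
ee_rot: [0.809, -0.588, 0.001, -0.0]
contact_force: [0.2, 0.7, -0.6]
gripper_width: 24.7
grasp_force: 59.6
```

Release and rise.

Call:
{"op": "send_rows", "data": {
  "targets": [
    {"gripper":0.3,"x":0,"y":0,"z":0.1,"ax":0,"ay":0,"az":0},
    {"gripper":-0.3,"x":0,"y":0,"z":0,"ax":0,"ay":0,"az":0},
    {"gripper":-0.6,"x":0,"y":0,"z":0,"ax":0,"ay":0,"az":0},
    {"gripper":-0.6,"x":0,"y":0,"z":0,"ax":0,"ay":0,"az":0},
    {"gripper":-0.6,"x":0,"y":0,"z":0,"ax":0,"ay":0,"az":0}
  ]
}}

```text
clock: 9.93
position: [455.7, -264.7, 3.1]
ee_rot: [0.809, -0.588, 0.0, -0.0]
contact_force: [0.1, -0.1, -0.9]
gripper_width: 68.2
grasp_force: 0.0
```

Call:
{"op": "send_rows", "data": {
  "targets": [
    {"gripper":-0.6,"x":0,"y":0,"z":-2,"ax":0,"ay":0,"az":0},
    {"gripper":-0.6,"x":0,"y":0,"z":-4,"ax":0,"ay":0,"az":0},
    {"gripper":-0.6,"x":0,"y":0,"z":-4,"ax":0,"ay":0,"az":0},
    {"gripper":-0.6,"x":0,"y":0,"z":-4,"ax":0,"ay":0,"az":0},
    {"gripper":0.5,"x":0,"y":0,"z":-4,"ax":0,"ay":0,"az":0}
  ]
}}

```text
clock: 10.35
position: [455.0, -264.5, 184.9]
ee_rot: [0.809, -0.588, -0.0, 0.0]
contact_force: [0.9, -0.0, 0.1]
gripper_width: 57.9
grasp_force: 0.0
```

Call:
{"op": "send_rows", "data": {
  "targets": [
    {"gripper":1,"x":0,"y":0,"z":-4,"ax":0,"ay":0,"az":0},
    {"gripper":1,"x":0,"y":0,"z":0,"ax":0,"ay":0,"az":3.3},
    {"gripper":1,"x":0,"y":0,"z":0,"ax":0,"ay":0,"az":0}
  ]
}}

```text
clock: 10.6
position: [456.7, -264.9, 226.0]
ee_rot: [0.791, -0.612, 0.003, -0.001]
contact_force: [0.3, -0.4, -2.1]
gripper_width: 20.0
grasp_force: 0.0
```

Run:
```python
from cov import *
cover('f')
for n in('wrist','side','scene'):
    p,d,M=snap(n,n+'_g.png');C=cloud(d,M);Q=C[...,:2]-O;a=Q@ux;b=Q@uy;h=C[...,2]
    for t in('scraper','lever_knob'):
        print(n,t,[(round(x['score'],2),np.round(x['rect'])) for x in arm.boxes_of(n,t)[:2]])
    m=(d>0)&(abs(a)<60)&(abs(b)<20)&(h>45)&(h<85)&(p.max(-1)<90)
    if m.sum()>5: print(n,'knob',np.median(a[m]).round(1),np.median(b[m]).round(1),np.median(h[m]).round(1),h[m].max().round(1),m.sum())
    hsv=cv2.cvtColor(p,cv2.COLOR_RGB2HSV)
    m=(d>0)&(hsv[...,0]>3)&(hsv[...,0]<16)&(hsv[...,1]>130)&(h<60)&(h>0)&(C[...,1]<-150)
    k,l,st,_=cv2.connectedComponentsWithStats(m.astype(np.uint8))
    if k>1:
        j=1+np.argmax(st[1:,4]);P=C[l==j];print('handle ztop',np.percentile(P[:,2],[50,90,99]).round(1),P.mean(0).round(1))
```

```text
tcp local -115.5 -250.1 226.0
side -90 angle 2.12 [2.1  2.15] maxh 102.1 391
side 45 angle 2.12 [2.1  2.15] maxh 102.2 306
scene -90 angle 2.11 [2.11 2.13] maxh 104.1 47
scene 45 angle 2.11 [2.1  2.14] maxh 103.8 68
wrist scraper [(0.93, array([265., 111.,  28., 151.]))]
wrist lever_knob [(0.58, array([263., 111.,  29., 151.])), (0.26, array([105., 305.,  87.,  55.]))]
handle ztop [23.2 24.3 25.1] [ 463.8 -295.8   23.1]
side scraper [(0.65, array([292., 313.,  88.,  45.])), (0.62, array([311., 285.,  78.,  42.]))]
side lever_knob [(0.53, array([286., 223.,   4.,   8.])), (0.4, array([228., 158.,  59.,  76.]))]
side knob -16.5 -3.2 66.3 72.6 41
handle ztop [21.6 24.  25.5] [ 461.6 -300.    20.5]
scene scraper [(0.94, array([190., 156.,  55.,  29.])), (0.36, array([266., 204.,   5.,  17.]))]
scene lever_knob []
scene knob -9.1 2.9 68.1 72.8 52
handle ztop [19.4 24.7 26.3] [ 469.9 -287.1   17.4]
```

Call:
{"op": "send_rows", "data": {
  "targets": [
    {"gripper":1,"x":-3.57,"y":-0.86,"z":0,"ax":0,"ay":0,"az":0},
    {"gripper":1,"x":-3.57,"y":-0.86,"z":0,"ax":0,"ay":0,"az":0},
    {"gripper":1,"x":-3.57,"y":-0.86,"z":0,"ax":0,"ay":0,"az":0},
    {"gripper":1,"x":-3.57,"y":-0.86,"z":0,"ax":0,"ay":0,"az":0},
    {"gripper":1,"x":-3.57,"y":-0.86,"z":0,"ax":0,"ay":0,"az":0}
  ]
}}

```text
clock: 11.57
position: [451.8, -79.7, 222.9]
ee_rot: [0.791, -0.612, 0.0, -0.0]
contact_force: [1.2, 0.0, 0.3]
gripper_width: -0.1
grasp_force: 0.0
```

Call:
{"op": "send_rows", "data": {
  "targets": [
    {"gripper":1,"x":-3.57,"y":-0.86,"z":0,"ax":0,"ay":0,"az":0},
    {"gripper":1,"x":-3.57,"y":-0.86,"z":0,"ax":0,"ay":0,"az":0},
    {"gripper":1,"x":0,"y":0,"z":3,"ax":0,"ay":0,"az":0},
    {"gripper":1,"x":0,"y":0,"z":3,"ax":0,"ay":0,"az":0},
    {"gripper":1,"x":0,"y":0,"z":0,"ax":0,"ay":0,"az":0}
  ]
}}

```text
clock: 11.98
position: [446.8, -7.6, 158.2]
ee_rot: [0.791, -0.611, -0.004, 0.004]
contact_force: [-1.1, -0.2, -0.7]
gripper_width: -0.0
grasp_force: 0.0
```

Run:
```python
from cov import *
s=arm.read_state();q=np.array(s['position'][:2])-O;print('tcp local',(q@ux).round(1),(q@uy).round(1),s['position'][2],s['gripper_width'])
ims=[]
for n,c in(('wrist',None),('side',(200,320,230,350)),('scene',(130,270,210,350))):
    p,d,M=snap(n);C=cloud(d,M);Q=C[...,:2]-O;a=Q@ux;b=Q@uy;h=C[...,2]
    m=(d>0)&(abs(a)<50)&(abs(b)<20)&(h>45)&(h<80)&(p.max(-1)<90)
    if m.sum()>5: print(n,'knob',np.percentile(a[m],[2,50,98]).round(1),np.percentile(b[m],[2,50,98]).round(1),np.median(h[m]).round(1),m.sum())
    ims.append(cv2.resize(p if c is None else p[c[0]:c[1],c[2]:c[3]],(266,400)if c is None else (266,266)))
ims=[cv2.copyMakeBorder(i,0,400-i.shape[0],0,0,cv2.BORDER_CONSTANT) for i in ims]
cv2.imwrite('pics/h.png',np.hstack(ims)[:,:,::-1])
```

```text
tcp local -60.2 1.5 158.2000254002017 -0.008366083396153553
wrist knob [-22.3 -14.3  -5.3] [-8.3 -1.2  8.3] 69.6 424
side knob [-23.  -18.5  -9.4] [-9.3 -3.3  3.5] 66.8 33
scene knob [-18.7  -9.2  -4. ] [-4.5  3.1 10. ] 67.3 52
```

View pics/h.png

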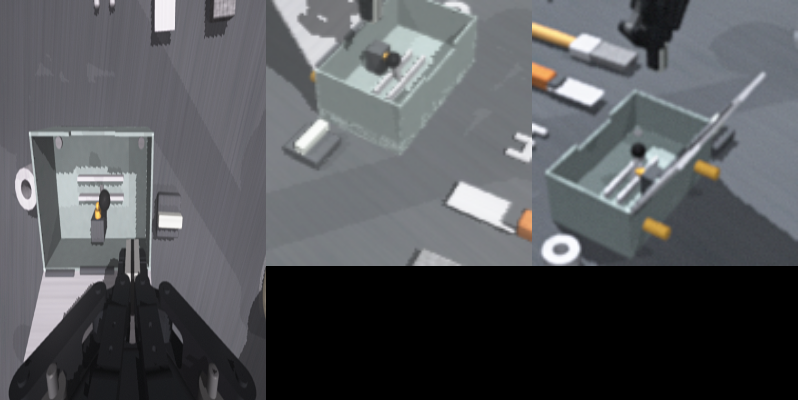

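Call:
{"op": "send_rows", "data": {
  "targets": [
    {"gripper":1,"x":0.1,"y":-1.1,"z":2.6,"ax":0,"ay":0,"az":0},
    {"gripper":1,"x":0,"y":0,"z":3,"ax":0,"ay":0,"az":0},
    {"gripper":1,"x":0,"y":0,"z":3,"ax":0,"ay":0,"az":0},
    {"gripper":1,"x":0,"y":0,"z":2,"ax":0,"ay":0,"az":0},
    {"gripper":1,"x":0,"y":0,"z":0,"ax":0,"ay":0,"az":0}
  ]
}}

```text
clock: 12.55
position: [460.5, -6.8, 54.9]
ee_rot: [0.791, -0.612, -0.001, 0.002]
contact_force: [-0.4, -0.8, -0.7]
gripper_width: 0.1
grasp_force: 0.0
```

Call:
{"op": "send_rows", "data": {
  "targets": [
    {"gripper":1,"x":0,"y":-0.8,"z":0,"ax":0,"ay":0,"az":0},
    {"gripper":1,"x":0,"y":-0.8,"z":0,"ax":0,"ay":0,"az":0},
    {"gripper":1,"x":0,"y":0,"z":0,"ax":0,"ay":0,"az":0}
  ]
}}

```text
clock: 12.8
position: [480.9, -1.2, 59.7]
ee_rot: [0.792, -0.611, 0.002, -0.002]
contact_force: [0.7, -0.7, 0.8]
gripper_width: 0.2
grasp_force: 0.3
```

Call:
{"op": "send_rows", "data": {
  "targets": [
    {"gripper":1,"x":0,"y":0,"z":0,"ax":0,"ay":0,"az":0},
    {"gripper":1,"x":0,"y":0,"z":0,"ax":0,"ay":0,"az":0}
  ]
}}

```text
clock: 12.97
position: [478.7, -1.4, 58.4]
ee_rot: [0.791, -0.611, 0.001, -0.002]
contact_force: [0.2, -0.5, -0.4]
gripper_width: 0.3
grasp_force: 0.0
```

Call:
{"op": "send_rows", "data": {
  "targets": [
    {"gripper":1,"x":0,"y":0,"z":0.8,"ax":0,"ay":0,"az":0},
    {"gripper":1,"x":0,"y":-0.6,"z":0,"ax":0,"ay":0,"az":0},
    {"gripper":1,"x":0,"y":-0.6,"z":0,"ax":0,"ay":0,"az":0},
    {"gripper":1,"x":0,"y":-0.5,"z":0,"ax":0,"ay":0,"az":0},
    {"gripper":1,"x":0,"y":0,"z":0,"ax":0,"ay":0,"az":0}
  ]
}}

```text
clock: 13.38
position: [494.1, 2.5, 48.5]
ee_rot: [0.791, -0.611, -0.0, 0.0]
contact_force: [-0.4, 0.9, 0.2]
gripper_width: -0.2
grasp_force: 0.0
```

```bash
cat > k.py <<'E'
from cov import *
s=arm.read_state();q=np.array(s['position'][:2])-O;print('tcp local',(q@ux).round(1),(q@uy).round(1),s['position'][2],s['contact_force'])
for n in('side','scene','wrist'):
    p,d,M=snap(n,n+'_k.png');C=cloud(d,M);Q=C[...,:2]-O;a=Q@ux;b=Q@uy;h=C[...,2]
    m=(d>0)&(abs(a)<50)&(abs(b)<20)&(h>35)&(h<80)&(p.max(-1)<90)
    if m.sum()>5: print(n,'knob',np.percentile(a[m],[2,50,98]).round(1),np.percentile(b[m],[2,50,98]).round(1),np.median(h[m]).round(1),m.sum())
E
python3 k.py
```

```text
tcp local -11.9 -0.7 48.51775447409761 [-0.43734344  0.883129    0.17405343]
side knob [-26.3 -23.2  15.4] [-9.9 -6.   3.8] 65.9 46
scene knob [-14.1   7.   23. ] [-6.4  4.  10.2] 68.2 110
wrist knob [-25.1   8.6  22.6] [-10.3  -5.8   5.9] 68.2 2127
```

Call:
{"op": "send_rows", "data": {
  "targets": [
    {"gripper":1,"x":0,"y":-0.5,"z":0,"ax":0,"ay":0,"az":0},
    {"gripper":1,"x":0,"y":-0.5,"z":0,"ax":0,"ay":0,"az":0},
    {"gripper":1,"x":0,"y":0,"z":0,"ax":0,"ay":0,"az":0},
    {"gripper":1,"x":0,"y":0,"z":0,"ax":0,"ay":0,"az":0}
  ]
}}

```text
clock: 13.87
position: [503.9, 5.2, 48.8]
ee_rot: [0.791, -0.611, 0.0, -0.0]
contact_force: [0.7, 0.8, 0.1]
gripper_width: -0.1
grasp_force: 0.0
```

Call:
{"op": "send_rows", "data": {
  "targets": [
    {"gripper":1,"x":0,"y":-0.3,"z":0,"ax":0,"ay":0,"az":0},
    {"gripper":1,"x":0,"y":-0.1,"z":0,"ax":0,"ay":0,"az":0},
    {"gripper":1,"x":0,"y":0,"z":0,"ax":0,"ay":0,"az":0},
    {"gripper":1,"x":0,"y":0,"z":0,"ax":0,"ay":0,"az":0}
  ]
}}

```text
clock: 14.2
position: [504.6, 5.3, 48.6]
ee_rot: [0.791, -0.612, -0.002, 0.002]
contact_force: [-5.8, -0.2, 4.7]
gripper_width: -0.1
grasp_force: 2.9
```

```bash
python3 k.py
```

```text
tcp local -1.0 -0.7 48.55500997180898 [-5.75218033 -0.1872691   4.67204407]
side knob [-17.  -13.   22.9] [-10.2  -6.3   5.5] 64.7 47
scene knob [-6.1 13.  29.2] [-7.6  3.9 10.4] 66.2 111
wrist knob [-14.5  14.8  28.3] [-10.4  -6.    6. ] 66.7 2065
```

Call:
{"op": "send_rows", "data": {
  "targets": [
    {"gripper":1,"x":0,"y":1,"z":0,"ax":0,"ay":0,"az":0},
    {"gripper":1,"x":0,"y":1,"z":0,"ax":0,"ay":0,"az":0},
    {"gripper":1,"x":0,"y":0,"z":-3,"ax":0,"ay":0,"az":0},
    {"gripper":1,"x":0,"y":0,"z":-4,"ax":0,"ay":0,"az":0},
    {"gripper":1,"x":0,"y":0,"z":-4,"ax":0,"ay":0,"az":0}
  ]
}}

```text
clock: 14.77
position: [486.4, 0.6, 159.5]
ee_rot: [0.791, -0.611, -0.001, 0.001]
contact_force: [1.8, 1.2, -0.1]
gripper_width: -0.2
grasp_force: 0.0
```

Call:
{"op": "send_rows", "data": {
  "targets": [
    {"gripper":1,"x":0,"y":0,"z":-4,"ax":0,"ay":0,"az":0},
    {"gripper":1,"x":0,"y":0,"z":-3,"ax":0,"ay":0,"az":0},
    {"gripper":1,"x":0,"y":0,"z":0,"ax":0,"ay":0,"az":0},
    {"gripper":1,"x":0,"y":0,"z":0,"ax":0,"ay":0,"az":0}
  ]
}}

```text
clock: 15.1
position: [488.2, 1.2, 230.8]
ee_rot: [0.791, -0.611, 0.002, -0.003]
contact_force: [0.6, 0.7, -1.7]
gripper_width: -0.1
grasp_force: 0.0
```

```bash
python3 k.py; python3 -c "
from cov import *
cover('z')
z=np.load('side_z.npz')['p'];w=cv2.imread('pics/wrist_k.png')[:,:,::-1]
cv2.imwrite('pics/z.png',np.hstack([cv2.resize(z[120:380,200:460],(400,400)),cv2.resize(w,(400,400))])[:,:,::-1])"
```

```text
tcp local -17.9 -0.5 230.83680043781843 [ 0.56127624  0.67492264 -1.65132632]
side knob [ 7.1 16.4 24. ] [-9.7 -4.   9.5] 64.2 31
scene knob [13.  24.9 31. ] [-5.3  3.   9.4] 64.1 49
wrist knob [11.6 19.6 28.3] [-8.4 -0.6  8.6] 66.4 248
tcp local -19.5 -0.5 227.4
side -90 angle 2.12 [2.1  2.14] maxh 102.9 392
side 45 angle 2.12 [2.1  2.15] maxh 102.3 291
scene -90 angle 2.11 [2.11 2.13] maxh 104.4 49
scene 45 angle 2.11 [2.1  2.14] maxh 103.6 71
```

View pics/z.png

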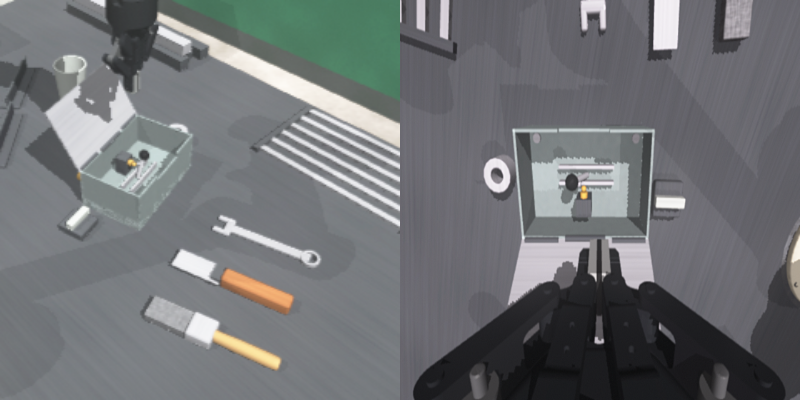

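The pictures show the cover folded back, the knob at +20 mm (side view about (145,155), the far end of its travel) and the scraper flat between the brush and the spanner. Nothing touches the arm.

```bash
python3 -c "
from bench import arm
print(arm.job_done())"
```

```text
the job is handed in; nothing more can be done
None
```

I handed the job in at about 15 s: the scraper pried the cover open and folded it back to about 2.1 rad, the lever is at its end stop in the float notch, and the scraper lies flat between the brush and the spanner; the hand-in returned no verdict.

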